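# Seat the compartment tray in the salad bowl

## Task

The white compartment tray is sitting too high on the round salad bowl because it is turned out of place. With your fingertips turn the tray round in the bowl, without lifting it, until the notch in its edge stands over the lug on the bowl's rim, then press it down until it is fully home, its edge flush with the bowl's rim. Leave the other things on the table where they are, and finish with your hand clear.

Things in the scene. Friction and masses are not known exactly. Their poses are not given: they have to be found in the camera images.
- bowl: Round purple plastic salad bowl, 184 mm across the rim, rim top 74 mm above the table; stands firmly on a non-slip foot and does not move. Origin: centre of its underside, on the table; z up; its x axis points from the centre through the locating lug.
- lug_top (a point): The bowl's locating lug (the pin): fixed, upright, 14 mm wide with a round inner end, crossing the rim radially from 74 mm off the bowl's axis; top 77 mm above the table (3 mm above the rim). Outside the rim it widens to an ear 22 mm wide reaching 111 mm from the axis, always seen from above past the tray's edge. The point lies on its top, 80 mm from the bowl's axis.
- tray: White tray centred in the bowl's mouth; turns about and slides down the bowl's axis. Origin: on its axis at the flange's underside; z up; x axis points through its notch. Flange 172 mm across, 5 mm thick, underside 78 mm above the table at the start (1 mm clear of the lug), 69 mm when home, its top then flush with the bowl's rim (74 mm). Four walls split its well into compartments.
- tray_well (a point): Middle of the floor of the compartment next to the notch, 43 mm from the tray's axis toward the notch, 28 mm below the flange's underside. The round well is 128 mm across at the floor. Four upright radial walls, 3 mm thick, stand 45, 135, 225, 315 degrees from the notch, tops 2 mm above the flange's underside; between them four equal open compartments round a middle cup 40 mm across.
- tray_notch (a point): The one notch in the tray's flange: parallel-sided, 20 mm wide (3 mm spare each side of the lug), open outward, 14 mm deep radially. The point lies mid-notch, 80 mm from the tray's axis, at the flange's underside; it is straight over the lug's point when lined up. At the start it is 40 to 180 degrees from the lug, either way round.
- tray_cap (a point): Centre of the top of the flat round cap on the middle cup, 43 mm across, 10 mm above the flange's underside: the place to press. A silicone seal keeps the tray level at any height and angle it is left: turning takes about 0.1 N m, pressing down about 5 N. It goes down only with the notch over the lug; otherwise it stops on the lug after 1 mm.
- lunchbox: Bystander: open purple lunchbox 165 x 235 x 58 mm with a sliding divider door, behind the bowl, fixed. Origin: centre of its underside.
- bowl_lid: Bystander: the bowl's loose purple lid, a flat disc 188 mm across, 13 mm thick, with three clips, lying on the table. Origin: centre of its underside.
- plate_low: Bystander: the lower of two stacked white melamine plates, 180 mm across, 16 mm high. Origin: centre of its underside.
- plate_top: Bystander: the upper plate of the stack, the same size; stack 26 mm high. Origin: centre of its underside.
- cutlery: Bystander: steel fork and spoon lying in a purple clip holder, 185 x 64 x 16 mm. Origin: underside, near the middle; long along its x axis.
- bottle: Bystander: small glass bottle with a metal screw cap, 50 mm across, 108 mm high, standing. Origin: centre of its underside.
- dip_pot: Bystander: small lidded sauce pot, 49 mm across, 35 mm high. Origin: centre of its underside.
- mug: Bystander: mug 82 mm across, 92 mm high. Origin: centre of its underside.

How it is judged:
By the outcome, as a careful person would: the job done as asked, in the order asked, and still so for the second after the job is handed in, with the robot touching nothing.
It also fails if it takes over 45 s, if anything falls off the work surface, if the arm or the gripper's body presses on something with over 40 N, if the wrist force passes 120 N, or if a joint passes its speed limit or range.

## Robot

A 6-joint arm with a two-finger parallel gripper is mounted at the origin on the work surface. World frame = base frame: x ahead of the robot, y to its left, z up, the work surface at z = 0. Lengths are in mm, angles in rad, forces in N, time in s.
With the tool pointing down it reaches from about 300 to 875 mm from the base axis. Payload 6.4 kg.
Tool frame: the origin (TCP) lies between the finger pads; the fingertips stand 25 mm ahead of it and the grasp point (between the pads) lies 6 mm ahead of it; z points along the fingers, x is the direction in which the jaws open and shut, and the axes are right-handed (so a half turn about z gives the same grasp; the last joint's range is limited). The gripper opens to 88 mm and grips with 3 to 60 N. Pads are 18 mm wide; open, the fingers measure 123 mm over their backs; the gripper's body (75 mm by 187 mm) begins 45 mm behind the grasp point.
Start: joints at [-1.437, 0.181, 1.607, -0, 1.354, -0.206], TCP at [191.663, -542.132, 263.714] pointing down, gripper open.
Joint ranges: [-2.99, 2.99], [-0.89, 2.07], [0.3, 2.58], [-1.14, 4.28], [0, 2.63], [-3.12, 3.12]. Speed limits (rad/s): [2.57, 2.57, 3.01, 3.14, 3.14, 3.14].

## Interface

Orientations are given as a 3x3 rotation matrix whose columns are the frame's x, y, z axes.
In Python, from bench import manip gives the robot as it stands.
- The arm moves only by the tool play_rows, never from a script. Its argument "rows" is a list of rows, each an object of numbers: "wx", "wy", "wz": the turn, a rotation vector about the tool's x, y, z in rad; "dx", "dy", "dz": the shift along the tool's x, y, z in mm; "grip": the opening, from 0 (shut) to 1 (fully open). In form: [{"wx": .., "wy": .., "wz": .., "dx": .., "dy": .., "dz": .., "grip": ..}, ...]. A call has 1 to 20 rows; each row shifts and turns the pose as measured when the row begins, along the tool's axes as they then stand; what a row does not reach is not made up. A row lasts 1/12 s, in which the tool goes at most 41.7 mm and 7.16 degrees, less where a joint would pass 70% of its speed; a pose out of reach is approached as far as the arm can. A call with a gripper value outside its range is refused whole. The fingers move at their own pace and stop on an object; "grip_force" is the grip in N (left out, the last holds). Time passes only in rows, so rows that do not move let the fingers close. It gives the time, the measured TCP pose, the force and the opening at its end, in the units of the state.
- manip.state(): the state, without advancing time (a new reading comes with each control period).
- manip.capture(name): name is "side" or "top"; returns a dict with "img" (400x640x3 uint8, red, green, blue), "range_z" (400x640 float32, mm along the optical axis (not along the pixel's ray), 0 where there is no reading), "fovy" (degrees; the focal length in pixels is half the picture's height over the tangent of half this angle, whatever the lens; pixels are square), "cx", "cy" (the principal point, pixels), "dist" ([k1, k2, p1, p2, k3] as OpenCV has them; the pictures are not rectified), "R" (3x3) and "t" (3): a world point X has camera coordinates R X + t. Camera axes: x right, y down, z forward; pixel columns grow to the right and rows downward; lengths in mm; the calibration is good to about 2 mm. A picture is of the moment at which its call begins.
- manip.job_done(): hands the job in, once; it reports no verdict.
The state is a dict: "time_s": time; "joint_positions": joint angles; "qd": joint speeds; "effort": joint torques, N m; "ee_pos": TCP position; "orientation": TCP orientation; "contact_force": force on the tool from outside, world axes, zero at the start; "torque": the same for the moment, N m; "width": finger opening in mm.
Only numpy, scipy, OpenCV 4.12 (cv2) and the standard library are available. Lean on these libraries where they do the work, as an engineer would, in place of code of your own. Each camera call takes 0.05 s, during which the arm holds its last target.

## Working session

There is one attempt and no reset: what is moved stays moved. The work goes in short steps, Python scripts to look and compute and a tool call to move; the robot and the scene stay as the last step left them, time stands still between calls to the robot, and variables do not carry over. Pictures are saved under pics/ and viewed, and the job is handed in when it is done.

Besides the shell and the picture viewer there is one more tool, called after "Request:" as name(argument=value, ...) on one line, values as JSON. play_rows: Moves the arm, as the interface text tells. Its arguments: {"type":"object","properties":{"rows":{"type":"array","items":{"type":"object","properties":{"wx":{"type":"number"},"wy":{"type":"number"},"wz":{"type":"number"},"dx":{"type":"number"},"dy":{"type":"number"},"dz":{"type":"number"},"grip":{"type":"number"}}}},"grip_force":{"type":"number"}},"required":["rows"]}

```bash
mkdir -p pics; ls
cat > h.py <<'E'
import numpy as np,cv2
from bench import manip
def cap(n,f):
    c=manip.capture(n); cv2.imwrite('pics/'+f,c['img'][:,:,::-1]); np.save('pics/'+f[:-4]+'.npy',c,allow_pickle=True); return c
def K(c):
    f=200/np.tan(np.radians(c['fovy']/2)); return np.array([[f,0,c['cx']],[0,f,c['cy']],[0,0,1.]])
def ray(c,uv,z):
    uv=np.array(uv,float).reshape(-1,1,2)
    n=cv2.undistortPoints(uv,K(c),np.array(c['dist'])).reshape(-1,2)
    R=np.array(c['R']);t=np.array(c['t'])
    d=np.c_[n,np.ones(len(n))]@R; o=-R.T@t
    s=(z-o[2])/d[:,2]; return o+d*s[:,None]
def proj(c,X):
    return cv2.projectPoints(np.array(X,float).reshape(-1,3),cv2.Rodrigues(np.array(c['R']))[0],np.array(c['t'],float),K(c),np.array(c['dist']))[0].reshape(-1,2)
E
python3 - <<'E'
from h import *
for n in('top','side'):
    c=cap(n,n+'0.png'); print(n,c['fovy'],c['cx'],c['cy'],c['dist'],-np.array(c['R']).T@c['t'])
print(manip.state())
E
```

```text
pics
top 42.4736522703634 320.60773711741336 193.4117027338565 [0.04458948 0.         0.         0.         0.        ] [ 229.72054015  -52.68375978 1809.16184643]
side 46.35514016073752 328.95409674257286 198.35437941233525 [-0.05704974  0.          0.          0.          0.        ] [  294.78759393 -1079.34876669   732.46928349]
{'time_s': 0.1, 'joint_positions': array([-1.43731485e+00,  1.81439372e-01,  1.60787533e+00, -3.28983995e-07,
        1.35379419e+00, -2.06289506e-01]), 'qd': array([ 0.00135079, -0.00190309, -0.00256438, -0.00143584,  0.00149592,
        0.00107905]), 'effort': array([ 9.38161975e-04, -4.34819269e+01, -3.42693365e+01,  7.05037359e-02,
        3.40568495e-02, -5.06548020e-05]), 'ee_pos': array([ 191.59487981, -541.68696251,  262.93138761]), 'orientation': array([[ 3.33271093e-01, -9.42831023e-01, -2.02107370e-04],
       [-9.42829876e-01, -3.33271010e-01,  1.50270575e-03],
       [-1.48415412e-03, -3.10255520e-04, -9.99998851e-01]]), 'contact_force': array([ 0.4619531 ,  0.07133432, -0.38248188]), 'torque': array([ 0.05462054, -0.03686052,  0.02684309]), 'width': 88.45400938553655}
```

View pics/top0.png

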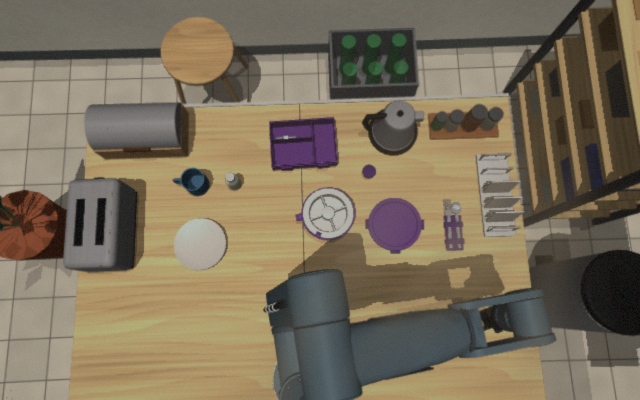

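View pics/side0.png

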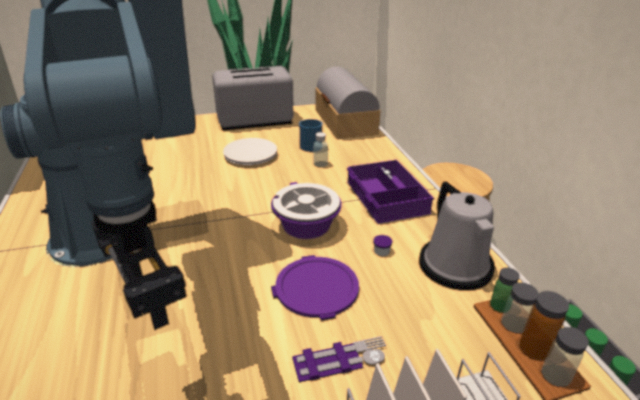

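The top view shows the bowl and tray near (328,214), with what looks like the lug ear at (299,217). I'll zoom in on both views.

Run:
```python
from h import *
a=cv2.imread('pics/top0.png')[178:250,285:370]; b=cv2.imread('pics/side0.png')[175:245,262:352]
cv2.imwrite('pics/zt0.png',cv2.resize(a,None,fx=8,fy=8,interpolation=cv2.INTER_CUBIC))
cv2.imwrite('pics/zs0.png',cv2.resize(b,None,fx=8,fy=8,interpolation=cv2.INTER_CUBIC))
```

```text
(no output)
```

View pics/zt0.png

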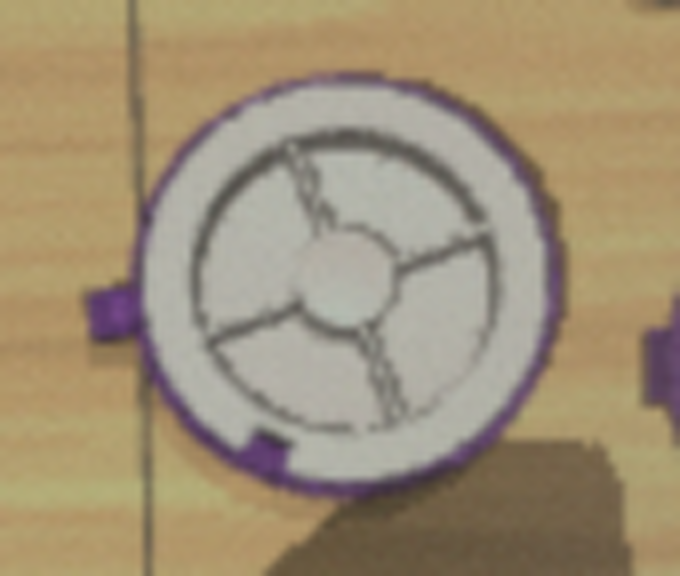

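View pics/zs0.png

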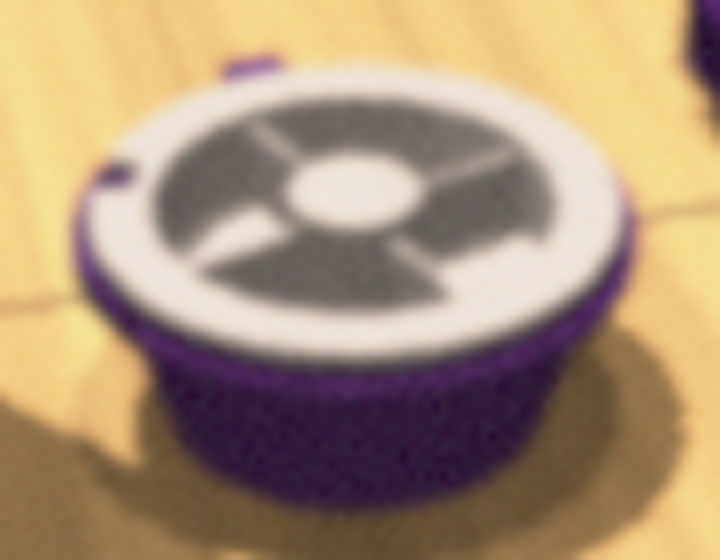

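Zoomed, the top view has the ear at zoomed (112,313), the notch at (270,452) and the tray centre near (347,280). The side view shows the notch and ear on the same sides. Next I'll measure them.

```bash
cat > meas.py <<'E'
from h import *
import sys
def meas(c,ztop=83,ear=True):
    img=c['img']; hsv=cv2.cvtColor(img,cv2.COLOR_RGB2HSV)
    ys,xs=np.mgrid[0:400,0:640]
    uv=np.c_[xs[180:250,280:375].ravel(),ys[180:250,280:375].ravel()]
    P=ray(c,uv,ztop)
    H=hsv[uv[:,1],uv[:,0]].astype(int)
    pur=(H[:,0]>120)&(H[:,0]<165)&(H[:,1]>70)
    white=(H[:,1]<45)&(H[:,2]>120)
    return uv,P,pur,white,H
E
python3 - <<'E'
from meas import *
c=np.load('pics/top0.npy',allow_pickle=True).item()
uv,P,pur,white,H=meas(c)
m=np.zeros((400,640),np.uint8); m[uv[white,1],uv[white,0]]=255
m=cv2.morphologyEx(m,cv2.MORPH_OPEN,np.ones((3,3)))
cs,_=cv2.findContours(m,0,cv2.CHAIN_APPROX_NONE); k=max(cs,key=cv2.contourArea)
h=cv2.convexHull(k).reshape(-1,2)
q=ray(c,k.reshape(-1,2),83)
(x,y),r=cv2.minEnclosingCircle(q[:,:2].astype(np.float32)); print('minencl tray',x,y,r)
A=np.c_[2*ray(c,h,83)[:,:2],np.ones(len(h))];b=(ray(c,h,83)[:,:2]**2).sum(1)
s=np.linalg.lstsq(A,b,rcond=None)[0];print('fit',s[:2],np.sqrt(s[2]+s[0]**2+s[1]**2))
C=s[:2]
rr=np.hypot(*(P[:,:2]-C).T)
n=pur&(rr<83)&(rr>68)
pn=ray(c,uv[n],78)[:,:2]; print('notch',n.sum(),pn.mean(0),uv[n].mean(0))
P7=ray(c,uv,76)[:,:2]; r7=np.hypot(*(P7-C).T)
e=pur&(r7>96)&(r7<116); pe=P7[e]; print('ear',e.sum(),pe.mean(0),uv[e].mean(0),r7[e].max())
an=lambda p:np.degrees(np.arctan2(*(p-C)[::-1]))
print('ang notch',an(pn.mean(0)),'lug',an(pe.mean(0)))
# purple+all rim
e=(pur&(r7<96)&(r7>85));print('rim purple mean',P7[e].mean(0),e.sum())
mm=np.zeros((400,640),np.uint8);mm[uv[e,1],uv[e,0]]=255
pts=P7[e|(n)];(x,y),r=cv2.minEnclosingCircle(pts.astype(np.float32));print('rim',x,y,r)
# depth
d=c['range_z'];R=np.array(c['R']);t=np.array(c['t'])
# cap depth
u0=proj(c,[[*C,88]])[0];print(u0)
s2=d[int(u0[1])-2:int(u0[1])+3,int(u0[0])-2:int(u0[0])+3];print('cap h',(-R.T@t)[2]-np.median(s2), np.array(R)[2])
side=np.load('pics/side0.npy',allow_pickle=True).item()
for p in ([*pe.mean(0),77],[*pn.mean(0),78],[*C,88]): print(proj(side,[p])[0])
E
```

```text
minencl tray 540.287353515625 -90.04269409179688 87.42931365966797
fit [540.08336942 -90.27969975] 86.63042719431297
notch 10 [468.5896794 -55.9103752] [318.3 233.8]
ear 23 [529.7452942  11.7263594] [297.86956522 216.7826087 ] 109.42808234822397
ang notch 154.32490403180836 lug 95.78703351394418
rim purple mean [489.52821626 -48.94658551] 60
rim 534.1130981445312 -88.02698516845703 92.66593170166016
[327.671846   212.12577875]
cap h 61.542095450104625 [ 0.21354168 -0.00905192 -0.97689202]
[292.75488099 183.04796527]
[275.6418708  198.41654674]
[305.39930774 198.26762177]
```

Both views agree: the side-view projections land on the ear, notch and cap. The centre is (540,-90), the notch is at 154.3° and the lug at 95.8°, so the tray turns about 58.5° clockwise. I'll put the fingers into two opposite compartments with the jaw axis at -25.7°, then push the walls with a pure turn.

Request:
play_rows(rows=[{"wz":-0.112,"grip":0.75},{"wz":-0.112,"grip":0.75},{"wz":-0.112,"grip":0.75},{"wz":-0.112,"grip":0.75},{"wz":-0.112,"grip":0.75},{"wz":-0.112,"grip":0.75},{"wz":-0.112,"grip":0.75},{"grip":0.75}])

```text
$.rows[0]: bad value
```

```bash
cat > go.py <<'E'
from h import *
import sys
def go(x,y,z,yaw=None):
    s=manip.state(); R=np.array(s['orientation']); d=R.T@(np.array([x,y,z])-s['ee_pos'])
    yw=np.degrees(np.arctan2(R[1,0],R[0,0]))
    print('t',s['time_s'],'pos',np.round(s['ee_pos'],1),'yaw',yw.round(2),'w',round(s['width'],1),'F',np.round(s['contact_force'],1),'T',np.round(s['torque'],2),'tilt',np.round(R[:,2],4))
    print('tool delta',np.round(d,1), 'wz', None if yaw is None else round(np.radians(yw-yaw),4),'j',np.round(s['joint_positions'],2))
if __name__=='__main__': go(*map(float,sys.argv[1:]))
E
python3 go.py 540 -90 200 -25.7
```

```text
t 0.1 pos [ 191.6 -541.7  262.9] yaw -70.53 w 88.5 F [ 0.5  0.1 -0.4] T [ 0.05 -0.04  0.03] tilt [-2.0e-04  1.5e-03 -1.0e+00]
tool delta [-309.7 -479.    63.5] wz -0.7825 j [-1.44  0.18  1.61 -0.    1.35 -0.21]
```

All seven keys are apparently required.

Request:
play_rows(rows=[{"wx":0,"wy":0,"wz":-0.112,"dx":0,"dy":0,"dz":0,"grip":0.75},{"wx":0,"wy":0,"wz":-0.112,"dx":0,"dy":0,"dz":0,"grip":0.75},{"wx":0,"wy":0,"wz":-0.112,"dx":0,"dy":0,"dz":0,"grip":0.75},{"wx":0,"wy":0,"wz":-0.112,"dx":0,"dy":0,"dz":0,"grip":0.75},{"wx":0,"wy":0,"wz":-0.112,"dx":0,"dy":0,"dz":0,"grip":0.75},{"wx":0,"wy":0,"wz":-0.112,"dx":0,"dy":0,"dz":0,"grip":0.75},{"wx":0,"wy":0,"wz":-0.112,"dx":0,"dy":0,"dz":0,"grip":0.75}])

```text
time_s: 0.68
ee_pos: [191.3, -539.5, 259.0]
orientation: [[0.916, -0.402, -0.001], [-0.402, -0.916, 0.009], [-0.005, -0.008, -1.0]]
contact_force: [0.0, 0.4, 0.2]
width: 66.0
```

```bash
python3 go.py 540 -90 200 -25.7
```

```text
t 0.6833 pos [ 191.3 -539.5  259. ] yaw -23.71 w 66.0 F [0.  0.4 0.2] T [-0.04 -0.03  0.  ] tilt [-0.0012  0.0089 -1.    ]
tool delta [ 138.8 -551.3   62.6] wz 0.0348 j [-1.44  0.18  1.61  0.    1.35 -1.02]
```

Request:
play_rows(rows=[{"wx":0,"wy":0,"wz":0.005,"dx":8.7,"dy":-34.5,"dz":2,"grip":0.75},{"wx":0,"wy":0,"wz":0.005,"dx":8.7,"dy":-34.5,"dz":2,"grip":0.75},{"wx":0,"wy":0,"wz":0.005,"dx":8.7,"dy":-34.5,"dz":2,"grip":0.75},{"wx":0,"wy":0,"wz":0.005,"dx":8.7,"dy":-34.5,"dz":2,"grip":0.75},{"wx":0,"wy":0,"wz":0,"dx":8.7,"dy":-34.5,"dz":2,"grip":0.75},{"wx":0,"wy":0,"wz":0,"dx":8.7,"dy":-34.5,"dz":2,"grip":0.75},{"wx":0,"wy":0,"wz":0,"dx":8.7,"dy":-34.5,"dz":2,"grip":0.75},{"wx":0,"wy":0,"wz":0,"dx":8.7,"dy":-34.5,"dz":2,"grip":0.75},{"wx":0,"wy":0,"wz":0,"dx":8.7,"dy":-34.5,"dz":2,"grip":0.75},{"wx":0,"wy":0,"wz":0,"dx":8.7,"dy":-34.5,"dz":2,"grip":0.75},{"wx":0,"wy":0,"wz":0,"dx":8.7,"dy":-34.5,"dz":2,"grip":0.75},{"wx":0,"wy":0,"wz":0,"dx":8.7,"dy":-34.5,"dz":2,"grip":0.75},{"wx":0,"wy":0,"wz":0,"dx":8.7,"dy":-34.5,"dz":2,"grip":0.75},{"wx":0,"wy":0,"wz":0,"dx":0,"dy":0,"dz":0,"grip":0.75}])

```text
time_s: 1.85
ee_pos: [486.9, -159.6, 229.7]
orientation: [[0.907, -0.421, -0.005], [-0.421, -0.907, 0.015], [-0.011, -0.011, -1.0]]
contact_force: [-0.5, 0.9, -0.6]
width: 66.1
```

```bash
python3 go.py 540 -90 140 -25.7
```

```text
t 1.85 pos [ 486.9 -159.6  229.7] yaw -24.88 w 66.1 F [-0.5  0.9 -0.6] T [-0.01 -0.04  0.06] tilt [-0.0048  0.0148 -0.9999]
tool delta [ 19.9 -84.5  90.5] wz 0.0142 j [-0.55  0.08  1.79  0.01  1.28 -0.12]
```

Request:
play_rows(rows=[{"wx":-0.006,"wy":0.006,"wz":0.014,"dx":5,"dy":-21,"dz":20,"grip":0.75},{"wx":-0.005,"wy":0.005,"wz":0,"dx":5,"dy":-21,"dz":20,"grip":0.75},{"wx":0,"wy":0,"wz":0,"dx":5,"dy":-21,"dz":20,"grip":0.75},{"wx":0,"wy":0,"wz":0,"dx":5,"dy":-21,"dz":20,"grip":0.75},{"wx":0,"wy":0,"wz":0,"dx":0,"dy":0,"dz":0,"grip":0.75},{"wx":0,"wy":0,"wz":0,"dx":0,"dy":0,"dz":0,"grip":0.75}])

```text
time_s: 2.35
ee_pos: [542.8, -88.7, 146.4]
orientation: [[0.903, -0.429, -0.0], [-0.429, -0.903, -0.003], [0.001, 0.003, -1.0]]
contact_force: [0.1, -0.4, 0.1]
width: 66.1
```

```bash
python3 go.py 540 -90 83 -25.7; python3 -c "
from h import *
c=cap('side','s1.png');i=cv2.imread('pics/s1.png')[110:250,220:400];cv2.imwrite('pics/s1z.png',cv2.resize(i,None,fx=4,fy=4))"
```

```text
t 2.35 pos [542.8 -88.7 146.4] yaw -25.41 w 66.1 F [ 0.1 -0.4  0.1] T [-0.06 -0.04 -0.04] tilt [-5.0e-04 -2.9e-03 -1.0e+00]
tool delta [-2.   2.2 63.4] wz 0.005 j [-0.38  0.26  1.77 -0.    1.11  0.07]
```

View pics/s1z.png

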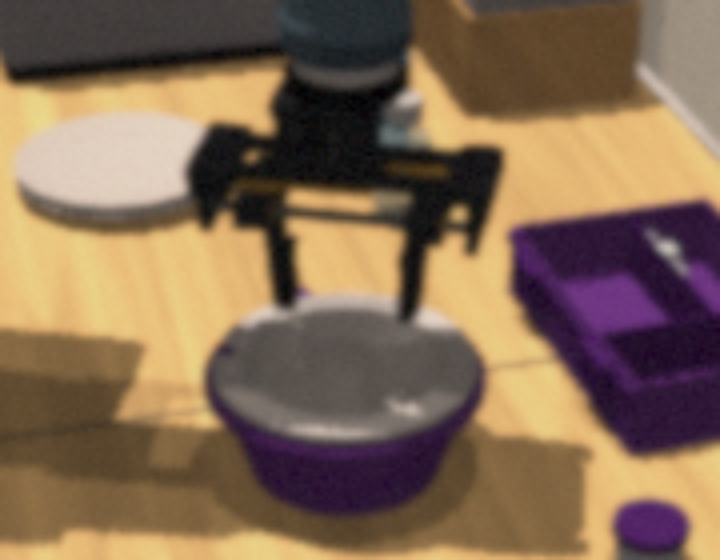

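The fingers straddle the cap symmetrically, with the tips at about px (292,186) and (323,190). Lowering them into the compartments.

Request:
play_rows(rows=[{"wx":0,"wy":0,"wz":0,"dx":-2,"dy":2.2,"dz":6,"grip":0.75},{"wx":0,"wy":0,"wz":0,"dx":0,"dy":0,"dz":15,"grip":0.75},{"wx":0,"wy":0,"wz":0,"dx":0,"dy":0,"dz":12,"grip":0.75},{"wx":0,"wy":0,"wz":0,"dx":0,"dy":0,"dz":10,"grip":0.75},{"wx":0,"wy":0,"wz":0,"dx":0,"dy":0,"dz":8,"grip":0.75},{"wx":0,"wy":0,"wz":0,"dx":0,"dy":0,"dz":6,"grip":0.75},{"wx":0,"wy":0,"wz":0,"dx":0,"dy":0,"dz":0,"grip":0.75}])

```text
time_s: 2.98
ee_pos: [539.2, -96.9, 90.2]
orientation: [[0.9, -0.435, 0.005], [-0.435, -0.9, -0.007], [0.008, 0.004, -1.0]]
contact_force: [0.4, 0.5, -0.5]
width: 66.5
```

```bash
python3 go.py 540 -90 83 -111.4
```

```text
t 2.9833 pos [539.2 -96.9  90.2] yaw -25.79 w 66.5 F [ 0.4  0.5 -0.5] T [-0.05 -0.02  0.  ] tilt [ 0.0055 -0.0065 -1.    ]
tool delta [-2.3 -6.6  7.2] wz 1.4942 j [-0.39  0.34  1.8  -0.    0.99  0.06]
```

Request:
play_rows(rows=[{"wx":-0.004,"wy":-0.008,"wz":0,"dx":-2.3,"dy":-6.6,"dz":3,"grip":0.75},{"wx":0,"wy":0,"wz":0,"dx":0,"dy":0,"dz":4,"grip":0.75},{"wx":0,"wy":0,"wz":0,"dx":0,"dy":0,"dz":0,"grip":0.75},{"wx":0,"wy":0,"wz":0,"dx":0,"dy":0,"dz":0,"grip":0.75}])

```text
time_s: 3.32
ee_pos: [540.6, -89.5, 83.0]
orientation: [[0.9, -0.435, -0.004], [-0.435, -0.9, -0.007], [-0.0, 0.008, -1.0]]
contact_force: [-0.3, -0.1, -0.4]
width: 65.9
```

```bash
python3 go.py 540 -90 83 -111.4
```

```text
t 3.3167 pos [540.6 -89.5  83. ] yaw -25.8 w 65.9 F [-0.3 -0.1 -0.4] T [-0.03 -0.04  0.01] tilt [-0.0038 -0.0069 -1.    ]
tool delta [-0.3  0.7 -0. ] wz 1.494 j [-0.38  0.36  1.8  -0.01  0.99  0.08]
```

Request:
play_rows(rows=[{"wx":0,"wy":0,"wz":0.06,"dx":0,"dy":0,"dz":0,"grip":0.75},{"wx":0,"wy":0,"wz":0.06,"dx":0,"dy":0,"dz":0,"grip":0.75},{"wx":0,"wy":0,"wz":0.06,"dx":0,"dy":0,"dz":0,"grip":0.75},{"wx":0,"wy":0,"wz":0.06,"dx":0,"dy":0,"dz":0,"grip":0.75},{"wx":0,"wy":0,"wz":0.06,"dx":0,"dy":0,"dz":0,"grip":0.75},{"wx":0,"wy":0,"wz":0.06,"dx":0,"dy":0,"dz":0,"grip":0.75},{"wx":0,"wy":0,"wz":0,"dx":0,"dy":0,"dz":0,"grip":0.75}])

```text
time_s: 3.9
ee_pos: [542.6, -89.0, 85.3]
orientation: [[0.679, -0.734, 0.0], [-0.734, -0.679, -0.009], [0.007, 0.006, -1.0]]
contact_force: [0.3, -0.0, -0.4]
width: 66.3
```

```bash
python3 go.py 540 -90 83 -111.4
```

```text
t 3.9 pos [542.6 -89.   85.3] yaw -47.25 w 66.3 F [ 0.3 -0.  -0.4] T [-0.1   0.03  0.04] tilt [ 3.0e-04 -8.6e-03 -1.0e+00]
tool delta [-1.   2.6  2.3] wz 1.1197 j [-0.37  0.35  1.79 -0.01  0.99  0.46]
```

Request:
play_rows(rows=[{"wx":-0.006,"wy":-0.007,"wz":0.03,"dx":-1,"dy":2.6,"dz":2,"grip":0.75},{"wx":0,"wy":0,"wz":0.06,"dx":0,"dy":0,"dz":0,"grip":0.75},{"wx":0,"wy":0,"wz":0.06,"dx":0,"dy":0,"dz":0,"grip":0.75},{"wx":0,"wy":0,"wz":0.06,"dx":0,"dy":0,"dz":0,"grip":0.75},{"wx":0,"wy":0,"wz":0.06,"dx":0,"dy":0,"dz":0,"grip":0.75},{"wx":0,"wy":0,"wz":0.06,"dx":0,"dy":0,"dz":0,"grip":0.75}])

```text
time_s: 4.4
ee_pos: [541.2, -89.7, 84.4]
orientation: [[0.405, -0.914, -0.006], [-0.914, -0.405, -0.009], [0.005, 0.009, -1.0]]
contact_force: [0.2, 0.2, -1.9]
width: 66.0
```

```bash
python3 go.py 540 -90 83 -111.4
```

```text
t 4.4 pos [541.2 -89.7  84.4] yaw -66.08 w 66.0 F [ 0.2  0.2 -1.9] T [-0.05  0.04  0.1 ] tilt [-0.0064 -0.0086 -0.9999]
tool delta [-0.2  1.2  1.4] wz 0.791 j [-0.38  0.36  1.79 -0.01  0.99  0.78]
```

Contact: the torque reads 0.1 N m with no net side force, as expected for turning. Carrying on.

Request:
play_rows(rows=[{"wx":-0.009,"wy":-0.005,"wz":0.06,"dx":0,"dy":1.2,"dz":0.5,"grip":0.75},{"wx":0,"wy":0,"wz":0.06,"dx":0,"dy":0,"dz":0,"grip":0.75},{"wx":0,"wy":0,"wz":0.06,"dx":0,"dy":0,"dz":0,"grip":0.75},{"wx":0,"wy":0,"wz":0.06,"dx":0,"dy":0,"dz":0,"grip":0.75},{"wx":0,"wy":0,"wz":0.06,"dx":0,"dy":0,"dz":0,"grip":0.75},{"wx":0,"wy":0,"wz":0.06,"dx":0,"dy":0,"dz":0,"grip":0.75}])

```text
time_s: 4.9
ee_pos: [541.0, -90.0, 84.6]
orientation: [[0.055, -0.998, -0.015], [-0.998, -0.054, -0.009], [0.008, 0.015, -1.0]]
contact_force: [0.5, 0.3, -0.4]
width: 66.2
```

```bash
python3 go.py 540 -90 83 -111.4
```

```text
t 4.9 pos [541.  -90.   84.6] yaw -86.87 w 66.2 F [ 0.5  0.3 -0.4] T [-0.01  0.01  0.1 ] tilt [-0.015  -0.0085 -0.9999]
tool delta [-0.   1.   1.7] wz 0.4281 j [-0.37  0.36  1.79 -0.02  1.    1.15]
```

Request:
play_rows(rows=[{"wx":-0.015,"wy":-0.008,"wz":0.05,"dx":0,"dy":1,"dz":0.5,"grip":0.75},{"wx":0,"wy":0,"wz":0.06,"dx":0,"dy":0,"dz":0,"grip":0.75},{"wx":0,"wy":0,"wz":0.06,"dx":0,"dy":0,"dz":0,"grip":0.75},{"wx":0,"wy":0,"wz":0.06,"dx":0,"dy":0,"dz":0,"grip":0.75},{"wx":0,"wy":0,"wz":0.05,"dx":0,"dy":0,"dz":0,"grip":0.75},{"wx":0,"wy":0,"wz":0.03,"dx":0,"dy":0,"dz":0,"grip":0.75},{"wx":0,"wy":0,"wz":0,"dx":0,"dy":0,"dz":0,"grip":0.75}])

```text
time_s: 5.48
ee_pos: [540.8, -90.1, 85.1]
orientation: [[-0.254, -0.967, -0.029], [-0.967, 0.254, -0.003], [0.01, 0.027, -1.0]]
contact_force: [0.1, 0.0, -0.3]
width: 66.4
```

```bash
python3 go.py 540 -90 83 -111.4
python3 - <<'E'
from h import *
c=cap('side','s2.png');i=cv2.imread('pics/s2.png')[160:240,262:352];cv2.imwrite('pics/s2z.png',cv2.resize(i,None,fx=7,fy=7,interpolation=cv2.INTER_CUBIC))
c=cap('top','t2.png');i=cv2.imread('pics/t2.png')[178:250,285:370];cv2.imwrite('pics/t2z.png',cv2.resize(i,None,fx=7,fy=7,interpolation=cv2.INTER_CUBIC))
E
```

```text
t 5.4833 pos [540.8 -90.1  85.1] yaw -104.69 w 66.4 F [ 0.1  0.  -0.3] T [ 0.05  0.02 -0.01] tilt [-0.029  -0.0026 -0.9996]
tool delta [0.1 0.8 2.1] wz 0.117 j [-0.37  0.37  1.78 -0.02  1.02  1.46]
```

View pics/s2z.png

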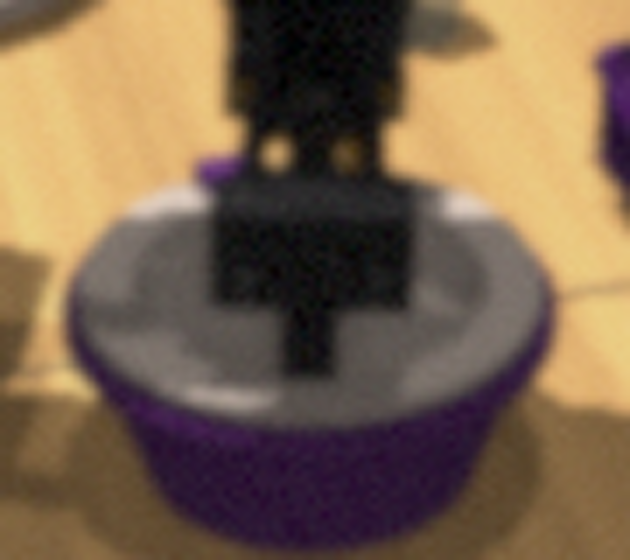

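View pics/t2z.png

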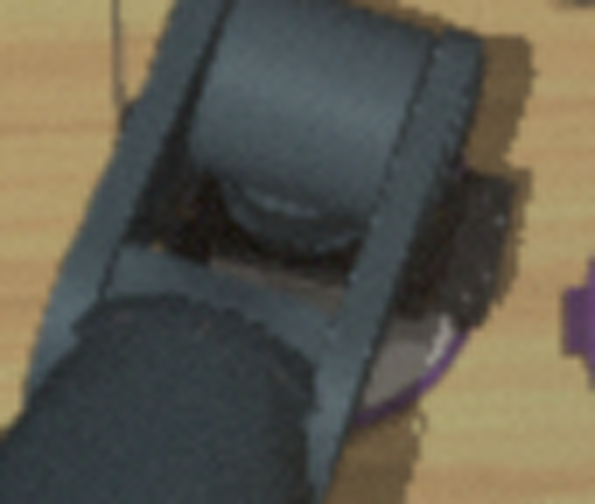

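The arm hides the tray from both cameras, so I'll lift, back off and look.

Request:
play_rows(rows=[{"wx":0,"wy":0,"wz":-0.03,"dx":0,"dy":0,"dz":0,"grip":0.75},{"wx":0,"wy":0,"wz":0,"dx":0,"dy":0,"dz":-15,"grip":0.75},{"wx":0,"wy":0,"wz":0,"dx":0,"dy":0,"dz":-25,"grip":0.75},{"wx":0.027,"wy":-0.01,"wz":0,"dx":0,"dy":0,"dz":-30,"grip":0.75},{"wx":0,"wy":0,"wz":0,"dx":20,"dy":0,"dz":-20,"grip":0.75},{"wx":0,"wy":0,"wz":0,"dx":38,"dy":0,"dz":0,"grip":0.75},{"wx":0,"wy":0,"wz":0,"dx":38,"dy":0,"dz":0,"grip":0.75},{"wx":0,"wy":0,"wz":0,"dx":38,"dy":0,"dz":0,"grip":0.75},{"wx":0,"wy":0,"wz":0,"dx":38,"dy":0,"dz":0,"grip":0.75},{"wx":0,"wy":0,"wz":0,"dx":38,"dy":0,"dz":0,"grip":0.75},{"wx":0,"wy":0,"wz":0,"dx":38,"dy":0,"dz":0,"grip":0.75},{"wx":0,"wy":0,"wz":0,"dx":38,"dy":0,"dz":0,"grip":0.75},{"wx":0,"wy":0,"wz":0,"dx":38,"dy":0,"dz":0,"grip":0.75}])

```text
time_s: 6.67
ee_pos: [478.5, -413.0, 183.0]
orientation: [[-0.183, -0.983, 0.008], [-0.983, 0.183, -0.001], [-0.0, -0.008, -1.0]]
contact_force: [0.4, -0.6, -0.2]
width: 66.0
```

```bash
python3 go.py 540 -90 150 -111.4
python3 - <<'E'
from h import *
c=cap('side','s3.png');i=cv2.imread('pics/s3.png')[160:240,262:352];cv2.imwrite('pics/s3z.png',cv2.resize(i,None,fx=7,fy=7,interpolation=cv2.INTER_CUBIC))
c=cap('top','t3.png');i=cv2.imread('pics/t3.png')[178:250,285:370];cv2.imwrite('pics/t3z.png',cv2.resize(i,None,fx=8,fy=8,interpolation=cv2.INTER_CUBIC))
E
```

```text
t 6.6667 pos [ 478.5 -413.   183. ] yaw -100.53 w 66.0 F [ 0.4 -0.6 -0.2] T [ 0.03 -0.06  0.02] tilt [ 0.0082 -0.0015 -1.    ]
tool delta [-328.8   -1.1   33.1] wz 0.1898 j [-0.9   0.38  1.53  0.01  1.23  0.85]
```

View pics/t3z.png

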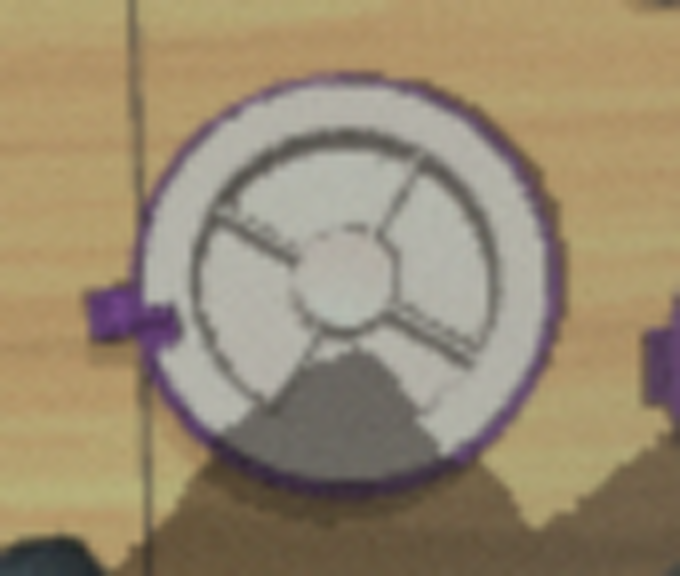

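View pics/s3z.png

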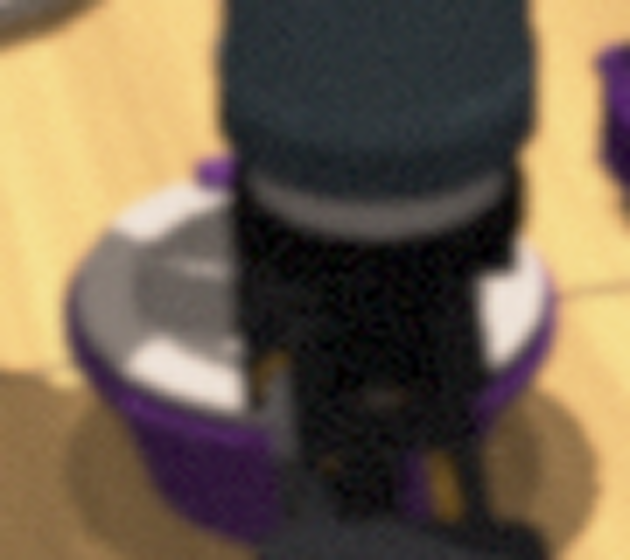

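The notch is now at zoomed (160,327), just short of the lug at (112,313). I'll get both angles sub-pixel by integrating the purple profile, using planes at the right heights to limit parallax.

```bash
cat > fine.py <<'E'
from h import *
C=np.array([540.1,-90.2])
def purple(c):
    i=c['img'].astype(np.float32); return cv2.min(i[:,:,0],i[:,:,2])-i[:,:,1]
def prof(c,p,r0,r1,z,ang,half,C=C):
    th=np.radians(ang); er=np.array([np.cos(th),np.sin(th)]); et=np.array([-er[1],er[0]])
    s=np.arange(-half,half+.01,.25); rs=np.arange(r0,r1+.01,.5); out=[]
    S,Rr=np.meshgrid(s,rs); W=C+Rr[...,None]*er+S[...,None]*et
    uv=proj(c,np.c_[W.reshape(-1,2),np.full(S.size,z)]).astype(np.float32)
    v=cv2.remap(p,uv[:,0].reshape(S.shape),uv[:,1].reshape(S.shape),cv2.INTER_LINEAR)
    return s,v.mean(0)
def edges(s,v):
    lo=np.percentile(v,8);hi=np.percentile(v,97); m=(lo+hi)/2
    k=np.argmax(cv2.blur(v.reshape(1,-1).astype(np.float32),(21,1)))
    a=k
    while a>0 and v[a]>m:a-=1
    b=k
    while b<len(v)-1 and v[b]>m:b+=1
    return s[a],s[b],lo,hi
E
python3 - <<'E'
from fine import *
for n,an in(('top0',154.5),('t3',101)):
    c=np.load(f'pics/{n}.npy',allow_pickle=True).item();p=purple(c)
    for r0,r1 in((74,78),(76,81),(78,83)):
        a,b,lo,hi=edges(*prof(c,p,r0,r1,80.5,an,20)); r=(r0+r1)/2
        print(n,'notch',r0,r1,a,b,round(b-a,2),'ang',round(an+np.degrees((a+b)/2/r),2),round(lo),round(hi))
    for r0,r1 in((98,104),(100,107),(98,108)):
        a,b,lo,hi=edges(*prof(c,p,r0,r1,77,95.8,24)); r=(r0+r1)/2
        print(n,'ear',a,b,'w',round(b-a,2),'ang mid',round(95.8+np.degrees((a+b)/2/r),2),'from +x edge',round(95.8+np.degrees((a+11)/r),2))
E
```

```text
top0 notch 74 78 -10.25 8.25 18.5 ang 153.75 -11 17
top0 notch 76 81 -10.25 8.25 18.5 ang 153.77 -10 28
top0 notch 78 83 -10.0 8.25 18.25 ang 153.88 -8 33
top0 ear -11.0 12.0 w 23.0 ang mid 96.08 from +x edge 95.8
top0 ear -11.0 12.25 w 23.25 ang mid 96.15 from +x edge 95.8
top0 ear -11.0 12.0 w 23.0 ang mid 96.08 from +x edge 95.8
t3 notch 74 78 -6.5 10.5 17.0 ang 102.51 -10 26
t3 notch 76 81 -6.75 11.0 17.75 ang 102.55 -8 33
t3 notch 78 83 -7.0 11.5 18.5 ang 102.6 -7 34
t3 ear -11.25 12.0 w 23.25 ang mid 96.01 from +x edge 95.66
t3 ear -11.0 12.25 w 23.25 ang mid 96.15 from +x edge 95.8
t3 ear -11.0 12.0 w 23.0 ang mid 96.08 from +x edge 95.8
```

The notch is at 102.6° and the lug at 95.9°, so 6.6° remain. The fingers were at yaw -104.7° when the tray stopped, so they need to finish near -111.3°. Going back in at about yaw -92°.

Request:
play_rows(rows=[{"wx":0,"wy":0,"wz":0,"dx":-38,"dy":0,"dz":0,"grip":0.75},{"wx":0,"wy":0,"wz":0,"dx":-38,"dy":0,"dz":0,"grip":0.75},{"wx":0,"wy":0,"wz":0,"dx":-38,"dy":0,"dz":0,"grip":0.75},{"wx":0,"wy":0,"wz":0,"dx":-38,"dy":0,"dz":0,"grip":0.75},{"wx":0,"wy":0,"wz":0,"dx":-38,"dy":0,"dz":0,"grip":0.75},{"wx":0,"wy":0,"wz":0,"dx":-38,"dy":0,"dz":5,"grip":0.75},{"wx":0,"wy":0,"wz":0,"dx":-38,"dy":0,"dz":10,"grip":0.75},{"wx":0,"wy":0,"wz":-0.07,"dx":-35,"dy":0,"dz":10,"grip":0.75},{"wx":0,"wy":0,"wz":-0.07,"dx":-20,"dy":0,"dz":10,"grip":0.75},{"wx":0,"wy":0,"wz":0,"dx":0,"dy":0,"dz":0,"grip":0.75},{"wx":0,"wy":0,"wz":0,"dx":0,"dy":0,"dz":0,"grip":0.75}])

```text
time_s: 7.68
ee_pos: [536.8, -86.3, 147.0]
orientation: [[-0.033, -0.999, 0.013], [-0.999, 0.033, -0.005], [0.005, -0.013, -1.0]]
contact_force: [-0.9, -0.6, 0.6]
width: 66.1
```

```bash
python3 go.py 540.8 -90 120 -92;python3 -c "
from bench import manip;print(manip.state()['orientation'][2].round(3))"
```

```text
t 7.6833 pos [536.8 -86.3 147. ] yaw -91.91 w 66.1 F [-0.9 -0.6  0.6] T [-0.04 -0.03 -0.  ] tilt [ 0.0133 -0.0051 -0.9999]
tool delta [ 3.5 -3.7 27.1] wz 0.0016 j [-0.38  0.24  1.79  0.    1.1   1.23]
[ 0.005 -0.013 -1.   ]
```

Request:
play_rows(rows=[{"wx":-0.013,"wy":-0.005,"wz":0,"dx":3.5,"dy":-3.7,"dz":0,"grip":0.75},{"wx":0,"wy":0,"wz":0,"dx":0,"dy":0,"dz":15,"grip":0.75},{"wx":0,"wy":0,"wz":0,"dx":0,"dy":0,"dz":12,"grip":0.75},{"wx":0,"wy":0,"wz":0,"dx":0,"dy":0,"dz":0,"grip":0.75},{"wx":0,"wy":0,"wz":0,"dx":0,"dy":0,"dz":0,"grip":0.75}])

```text
time_s: 8.1
ee_pos: [542.6, -94.6, 121.9]
orientation: [[-0.038, -0.999, 0.003], [-0.999, 0.038, -0.001], [0.001, -0.003, -1.0]]
contact_force: [0.1, -0.3, 0.4]
width: 66.6
```

```bash
python3 go.py 540.8 -90 84 -92;python3 -c "
from bench import manip;print(manip.state()['orientation'][2].round(3))"
```

```text
t 8.1 pos [542.6 -94.6 121.9] yaw -92.2 w 66.6 F [ 0.1 -0.3  0.4] T [ 0.02  0.01 -0.03] tilt [ 0.0026 -0.0014 -1.    ]
tool delta [-4.6  2.1 37.9] wz -0.0035 j [-0.39  0.3   1.78 -0.    1.06  1.22]
[ 0.001 -0.003 -1.   ]
```

Request:
play_rows(rows=[{"wx":0,"wy":0,"wz":0,"dx":-4.6,"dy":2.1,"dz":0,"grip":0.75},{"wx":0,"wy":0,"wz":0,"dx":0,"dy":0,"dz":10,"grip":0.75},{"wx":0,"wy":0,"wz":0,"dx":0,"dy":0,"dz":10,"grip":0.75},{"wx":0,"wy":0,"wz":0,"dx":0,"dy":0,"dz":10,"grip":0.75},{"wx":0,"wy":0,"wz":0,"dx":0,"dy":0,"dz":6,"grip":0.75},{"wx":0,"wy":0,"wz":0,"dx":0,"dy":0,"dz":0,"grip":0.75}])

```text
time_s: 8.6
ee_pos: [541.3, -92.1, 83.9]
orientation: [[-0.042, -0.999, 0.005], [-0.999, 0.042, -0.002], [0.002, -0.005, -1.0]]
contact_force: [-0.3, -0.7, 0.2]
width: 65.9
```

```bash
python3 go.py 540.8 -90 84 -111.3;python3 -c "
from bench import manip;print(manip.state()['orientation'][2].round(3))"
```

```text
t 8.6 pos [541.3 -92.1  83.9] yaw -92.42 w 65.9 F [-0.3 -0.7  0.2] T [ 0.06 -0.06  0.02] tilt [ 0.0045 -0.0023 -1.    ]
tool delta [-2.1  0.6 -0.1] wz 0.3295 j [-0.38  0.35  1.8  -0.    0.98  1.23]
[ 0.002 -0.005 -1.   ]
```

Request:
play_rows(rows=[{"wx":-0.005,"wy":-0.002,"wz":0.05,"dx":-2,"dy":0.6,"dz":0,"grip":0.75},{"wx":0,"wy":0,"wz":0.06,"dx":0,"dy":0,"dz":0,"grip":0.75},{"wx":0,"wy":0,"wz":0.06,"dx":0,"dy":0,"dz":0,"grip":0.75},{"wx":0,"wy":0,"wz":0.05,"dx":0,"dy":0,"dz":0,"grip":0.75},{"wx":0,"wy":0,"wz":0,"dx":0,"dy":0,"dz":0,"grip":0.75},{"wx":0,"wy":0,"wz":0,"dx":0,"dy":0,"dz":0,"grip":0.75}])

```text
time_s: 9.1
ee_pos: [540.4, -89.7, 81.7]
orientation: [[-0.267, -0.964, -0.003], [-0.964, 0.267, 0.001], [0.0, 0.003, -1.0]]
contact_force: [0.5, 0.2, -0.3]
width: 66.2
```

```bash
python3 go.py 540.8 -90 84 -111.3;python3 -c "
from bench import manip;print(manip.state()['orientation'][2].round(3))"
```

```text
t 9.1 pos [540.4 -89.7  81.7] yaw -105.47 w 66.2 F [ 0.5  0.2 -0.3] T [ 0.03  0.02 -0.05] tilt [-2.8e-03  7.0e-04 -1.0e+00]
tool delta [ 0.2 -0.5 -2.3] wz 0.1017 j [-0.38  0.36  1.8  -0.    0.99  1.46]
[ 0.     0.003 -1.   ]
```

Request:
play_rows(rows=[{"wx":0,"wy":0,"wz":0.04,"dx":0,"dy":0,"dz":-1,"grip":0.75},{"wx":0,"wy":0,"wz":0.03,"dx":0,"dy":0,"dz":0,"grip":0.75},{"wx":0,"wy":0,"wz":0.02,"dx":0,"dy":0,"dz":0,"grip":0.75},{"wx":0,"wy":0,"wz":0,"dx":0,"dy":0,"dz":0,"grip":0.75},{"wx":0,"wy":0,"wz":0,"dx":0,"dy":0,"dz":0,"grip":0.75}])

```text
time_s: 9.52
ee_pos: [540.5, -89.7, 82.5]
orientation: [[-0.348, -0.937, -0.003], [-0.937, 0.348, 0.0], [0.001, 0.003, -1.0]]
contact_force: [0.4, -0.8, 0.5]
width: 65.8
```

```bash
python3 go.py 540.8 -90 84 -111.3;python3 -c "
from bench import manip;print(manip.state()['orientation'][2].round(3))"
```

```text
t 9.5167 pos [540.5 -89.7  82.5] yaw -110.39 w 65.8 F [ 0.4 -0.8  0.5] T [ 0.   -0.03  0.07] tilt [-2.8e-03  4.0e-04 -1.0e+00]
tool delta [ 0.2 -0.4 -1.5] wz 0.0159 j [-0.38  0.36  1.8  -0.    0.99  1.55]
[ 0.001  0.003 -1.   ]
```

One more small turn. Then back the fingers off the walls, lift and look.

Request:
play_rows(rows=[{"wx":0,"wy":0,"wz":0.016,"dx":0,"dy":0,"dz":0,"grip":0.75},{"wx":0,"wy":0,"wz":0.008,"dx":0,"dy":0,"dz":0,"grip":0.75},{"wx":0,"wy":0,"wz":0,"dx":0,"dy":0,"dz":0,"grip":0.75}])

```text
time_s: 9.77
ee_pos: [540.5, -89.7, 82.5]
orientation: [[-0.371, -0.929, -0.003], [-0.929, 0.371, 0.0], [0.001, 0.003, -1.0]]
contact_force: [-0.6, -0.1, 0.4]
width: 66.1
```

```bash
python3 go.py 540.8 -90 84 -111.3
```

```text
t 9.7667 pos [540.5 -89.7  82.5] yaw -111.76 w 66.1 F [-0.6 -0.1  0.4] T [-0.04 -0.02  0.12] tilt [-2.7e-03  2.0e-04 -1.0e+00]
tool delta [ 0.2 -0.3 -1.5] wz -0.008 j [-0.38  0.36  1.8  -0.    0.99  1.57]
```

Request:
play_rows(rows=[{"wx":0,"wy":0,"wz":-0.05,"dx":0,"dy":0,"dz":0,"grip":0.75},{"wx":0,"wy":0,"wz":-0.03,"dx":0,"dy":0,"dz":-8,"grip":0.75},{"wx":0,"wy":0,"wz":0,"dx":0,"dy":0,"dz":-20,"grip":0.75},{"wx":0,"wy":0,"wz":0,"dx":0,"dy":0,"dz":-25,"grip":0.75},{"wx":0,"wy":0,"wz":0,"dx":20,"dy":0,"dz":-20,"grip":0.0},{"wx":0,"wy":0,"wz":0,"dx":38,"dy":0,"dz":0,"grip":0.0},{"wx":0,"wy":0,"wz":0,"dx":38,"dy":0,"dz":0,"grip":0.0},{"wx":0,"wy":0,"wz":0,"dx":38,"dy":0,"dz":0,"grip":0.0},{"wx":0,"wy":0,"wz":0,"dx":38,"dy":0,"dz":0,"grip":0.0},{"wx":0,"wy":0,"wz":0,"dx":38,"dy":0,"dz":0,"grip":0.0},{"wx":0,"wy":0,"wz":0,"dx":38,"dy":0,"dz":0,"grip":0.0},{"wx":0,"wy":0,"wz":0,"dx":38,"dy":0,"dz":0,"grip":0.0},{"wx":0,"wy":0,"wz":0,"dx":38,"dy":0,"dz":0,"grip":0.0}])

```text
time_s: 10.85
ee_pos: [444.4, -403.8, 157.9]
orientation: [[-0.277, -0.961, -0.005], [-0.961, 0.277, 0.004], [-0.003, 0.006, -1.0]]
contact_force: [1.3, -0.9, 0.7]
width: 8.7
```

```bash
python3 go.py 540.5 -90 150
python3 - <<'E'
from fine import *
c=cap('top','t4.png');i=cv2.imread('pics/t4.png')[178:250,285:370];cv2.imwrite('pics/t4z.png',cv2.resize(i,None,fx=8,fy=8,interpolation=cv2.INTER_CUBIC))
p=purple(c);an=96
for r0,r1 in((74,78),(76,81),(78,83)):
    a,b,lo,hi=edges(*prof(c,p,r0,r1,80.5,an,20)); r=(r0+r1)/2
    print('notch',r0,r1,a,b,round(b-a,2),'ang',round(an+np.degrees((a+b)/2/r),2),round(lo),round(hi))
E
```

```text
t 10.85 pos [ 444.4 -403.8  157.9] yaw -106.09 w 8.7 F [ 1.3 -0.9  0.7] T [0.06 0.01 0.01] tilt [-0.0048  0.0043 -1.    ]
tool delta [-328.1   -5.4    8.8] wz None j [-0.93  0.35  1.62 -0.    1.17  0.92]
notch 74 78 -9.25 7.25 16.5 ang 95.25 -9 23
notch 76 81 -9.0 7.25 16.25 ang 95.36 -9 31
notch 78 83 -9.25 7.25 16.5 ang 95.29 -7 35
```

View pics/t4z.png

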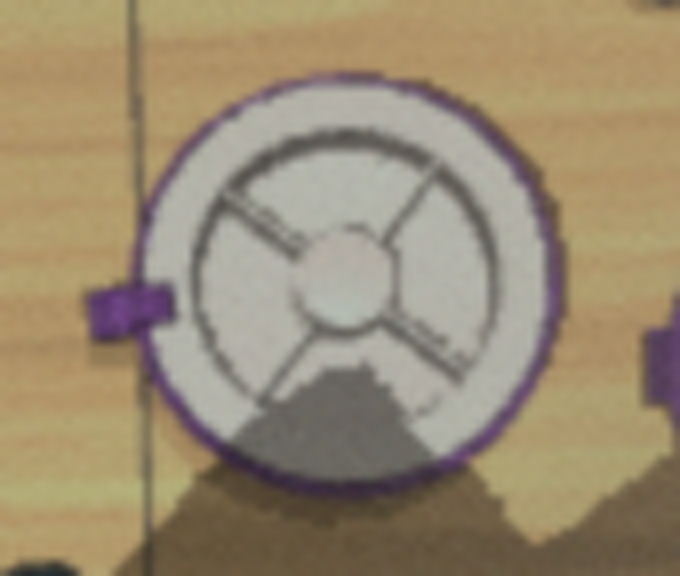

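The notch measures 95.3° against the lug's 95.9°, which is within the ±2° of play. In the picture it lines up with the ear at zoomed (150,305) and (112,313). Now I'll press on the cap with the jaws shut.

Request:
play_rows(rows=[{"wx":0,"wy":0,"wz":0,"dx":-38,"dy":-1,"dz":-3,"grip":0.0},{"wx":0,"wy":0,"wz":0,"dx":-38,"dy":-1,"dz":0,"grip":0.0},{"wx":0,"wy":0,"wz":0,"dx":-38,"dy":-1,"dz":0,"grip":0.0},{"wx":0,"wy":0,"wz":0,"dx":-38,"dy":-1,"dz":0,"grip":0.0},{"wx":0,"wy":0,"wz":0,"dx":-38,"dy":-1,"dz":0,"grip":0.0},{"wx":0,"wy":0,"wz":0,"dx":-38,"dy":0,"dz":0,"grip":0.0},{"wx":0,"wy":0,"wz":0,"dx":-38,"dy":0,"dz":0,"grip":0.0},{"wx":0,"wy":0,"wz":0,"dx":-34,"dy":0,"dz":0,"grip":0.0},{"wx":0,"wy":0,"wz":0,"dx":-18,"dy":0,"dz":0,"grip":0.0},{"wx":0,"wy":0,"wz":0,"dx":0,"dy":0,"dz":0,"grip":0.0},{"wx":0,"wy":0,"wz":0,"dx":0,"dy":0,"dz":0,"grip":0.0}])

```text
time_s: 11.82
ee_pos: [538.5, -100.7, 159.0]
orientation: [[-0.295, -0.956, -0.005], [-0.956, 0.295, -0.001], [0.002, 0.005, -1.0]]
contact_force: [0.6, 0.0, 0.4]
width: 0.6
```

```bash
python3 go.py 540.5 -90 120;python3 -c "
from bench import manip;print(manip.state()['orientation'][2].round(3))"
```

```text
t 11.8167 pos [ 538.5 -100.7  159. ] yaw -107.15 w 0.6 F [0.6 0.  0.4] T [ 0.04 -0.02 -0.  ] tilt [-5.1e-03 -9.0e-04 -1.0e+00]
tool delta [-10.9   1.1  39. ] wz None j [-0.4   0.24  1.76 -0.    1.14  1.47]
[ 0.002  0.005 -1.   ]
```

Request:
play_rows(rows=[{"wx":0.005,"wy":-0.002,"wz":0,"dx":-10.9,"dy":1.1,"dz":0,"grip":0.0},{"wx":0,"wy":0,"wz":0,"dx":0,"dy":0,"dz":20,"grip":0.0},{"wx":0,"wy":0,"wz":0,"dx":0,"dy":0,"dz":15,"grip":0.0},{"wx":0,"wy":0,"wz":0,"dx":0,"dy":0,"dz":0,"grip":0.0},{"wx":0,"wy":0,"wz":0,"dx":0,"dy":0,"dz":0,"grip":0.0}])

```text
time_s: 12.23
ee_pos: [541.0, -92.2, 124.0]
orientation: [[-0.3, -0.954, 0.003], [-0.954, 0.3, -0.001], [0.0, -0.003, -1.0]]
contact_force: [0.6, 0.1, 1.3]
width: 0.7
```

```bash
python3 go.py 540.5 -90 113;python3 -c "
from bench import manip;print(manip.state()['orientation'][2].round(3))"
```

```text
t 12.2333 pos [541.  -92.2 124. ] yaw -107.43 w 0.7 F [0.6 0.1 1.3] T [ 0.14  0.03 -0.  ] tilt [ 0.0032 -0.0015 -1.    ]
tool delta [-2.   1.2 11. ] wz None j [-0.39  0.29  1.78 -0.    1.06  1.49]
[ 0.    -0.003 -1.   ]
```

Request:
play_rows(rows=[{"wx":0,"wy":0,"wz":0,"dx":-2,"dy":1.2,"dz":4,"grip":0.0},{"wx":0,"wy":0,"wz":0,"dx":0,"dy":0,"dz":4,"grip":0.0},{"wx":0,"wy":0,"wz":0,"dx":0,"dy":0,"dz":3,"grip":0.0},{"wx":0,"wy":0,"wz":0,"dx":0,"dy":0,"dz":2,"grip":0.0},{"wx":0,"wy":0,"wz":0,"dx":0,"dy":0,"dz":2,"grip":0.0}])

```text
time_s: 12.65
ee_pos: [541.2, -91.8, 110.9]
orientation: [[-0.303, -0.953, 0.006], [-0.953, 0.303, -0.002], [0.0, -0.006, -1.0]]
contact_force: [-2.3, 1.5, 4.0]
width: 0.3
```

```bash
python3 go.py 540.5 -90 104
```

```text
t 12.65 pos [541.2 -91.8 110.9] yaw -107.64 w 0.3 F [-2.3  1.5  4. ] T [0.31 0.46 0.02] tilt [ 0.0058 -0.0022 -1.    ]
tool delta [-1.5  1.3  6.9] wz None j [-0.38  0.31  1.79  0.    1.04  1.49]
```

Request:
play_rows(rows=[{"wx":0,"wy":0,"wz":0,"dx":0,"dy":0,"dz":2,"grip":0.0},{"wx":0,"wy":0,"wz":0,"dx":0,"dy":0,"dz":2,"grip":0.0},{"wx":0,"wy":0,"wz":0,"dx":0,"dy":0,"dz":2,"grip":0.0}])

```text
time_s: 12.9
ee_pos: [541.3, -91.8, 105.5]
orientation: [[-0.303, -0.953, 0.006], [-0.953, 0.303, -0.002], [0.001, -0.006, -1.0]]
contact_force: [-2.7, 0.9, 5.9]
width: 0.5
```

```bash
python3 go.py 540.5 -90 104
```

```text
t 12.9 pos [541.3 -91.8 105.5] yaw -107.62 w 0.5 F [-2.7  0.9  5.9] T [ 0.21  0.46 -0.01] tilt [ 0.0057 -0.0024 -1.    ]
tool delta [-1.5  1.3  1.5] wz None j [-0.38  0.32  1.79 -0.    1.03  1.49]
```

It is sliding down at about 6 N. I'll press on until the force rises against the stop.

Request:
play_rows(rows=[{"wx":0,"wy":0,"wz":0,"dx":0,"dy":0,"dz":1.5,"grip":0.0},{"wx":0,"wy":0,"wz":0,"dx":0,"dy":0,"dz":1,"grip":0.0}])

```text
time_s: 13.07
ee_pos: [541.4, -91.8, 104.3]
orientation: [[-0.302, -0.953, 0.005], [-0.953, 0.302, -0.003], [0.001, -0.006, -1.0]]
contact_force: [-10.6, 3.3, 21.1]
width: 0.1
```

```bash
python3 go.py 540.5 -90 104
```

```text
t 13.0667 pos [541.4 -91.8 104.3] yaw -107.59 w 0.1 F [-10.6   3.3  21.1] T [ 0.54  1.67 -0.  ] tilt [ 0.0052 -0.0025 -1.    ]
tool delta [-1.5  1.4  0.3] wz None j [-0.38  0.32  1.79 -0.    1.02  1.49]
```

Request:
play_rows(rows=[{"wx":0,"wy":0,"wz":0,"dx":0,"dy":0,"dz":1,"grip":0.0}])

```text
time_s: 13.15
ee_pos: [541.3, -91.8, 104.3]
orientation: [[-0.302, -0.953, 0.005], [-0.953, 0.302, -0.003], [0.001, -0.005, -1.0]]
contact_force: [-7.4, 2.6, 14.0]
width: 0.4
```

```bash
python3 go.py 540.5 -90 104
```

```text
t 13.15 pos [541.3 -91.8 104.3] yaw -107.58 w 0.4 F [-7.4  2.6 14. ] T [0.48 1.19 0.  ] tilt [ 0.0047 -0.0026 -1.    ]
tool delta [-1.5  1.4  0.3] wz None j [-0.38  0.32  1.79 -0.    1.02  1.49]
```

It met a hard stop at TCP z 104.3, against 104 expected. Now I'll lift clear and check.

Request:
play_rows(rows=[{"wx":0,"wy":0,"wz":0,"dx":0,"dy":0,"dz":-5,"grip":0.0},{"wx":0,"wy":0,"wz":0,"dx":0,"dy":0,"dz":-15,"grip":0.0},{"wx":0,"wy":0,"wz":0,"dx":0,"dy":0,"dz":-30,"grip":0.0},{"wx":0,"wy":0,"wz":0,"dx":10,"dy":0,"dz":-35,"grip":0.0},{"wx":0,"wy":0,"wz":0,"dx":36,"dy":-15,"dz":0,"grip":0.0},{"wx":0,"wy":0,"wz":0,"dx":36,"dy":-15,"dz":0,"grip":0.0},{"wx":0,"wy":0,"wz":0,"dx":36,"dy":-15,"dz":0,"grip":0.0},{"wx":0,"wy":0,"wz":0,"dx":36,"dy":-15,"dz":0,"grip":0.0},{"wx":0,"wy":0,"wz":0,"dx":36,"dy":-15,"dz":0,"grip":0.0},{"wx":0,"wy":0,"wz":0,"dx":36,"dy":15,"dz":0,"grip":0.0},{"wx":0,"wy":0,"wz":0,"dx":36,"dy":15,"dz":0,"grip":0.0},{"wx":0,"wy":0,"wz":0,"dx":36,"dy":15,"dz":0,"grip":0.0},{"wx":0,"wy":0,"wz":0,"dx":36,"dy":15,"dz":0,"grip":0.0},{"wx":0,"wy":0,"wz":0,"dx":36,"dy":15,"dz":0,"grip":0.0},{"wx":0,"wy":0,"wz":0,"dx":36,"dy":15,"dz":0,"grip":0.0},{"wx":0,"wy":0,"wz":0,"dx":30,"dy":25,"dz":0,"grip":0.0},{"wx":0,"wy":0,"wz":0,"dx":0,"dy":0,"dz":0,"grip":0.0}])

```text
time_s: 14.57
ee_pos: [369.3, -518.2, 190.4]
orientation: [[-0.294, -0.956, 0.017], [-0.956, 0.293, -0.016], [0.01, -0.021, -1.0]]
contact_force: [-0.3, 0.2, -0.8]
width: 0.4
```

```bash
python3 go.py 540.5 -90 104
python3 - <<'E'
from fine import *
c=cap('side','s5.png');i=cv2.imread('pics/s5.png')[170:250,262:352];s=cv2.resize(i,None,fx=6,fy=6,interpolation=cv2.INTER_CUBIC)
c=cap('top','t5.png');cv2.imwrite('pics/t5z.png',cv2.resize(cv2.imread('pics/t5.png')[178:250,285:370],None,fx=6,fy=6,interpolation=cv2.INTER_CUBIC))
cv2.imwrite('pics/s5z.png',s)
for n in('top','t','side','s'):pass
a=cv2.imread('pics/top0.png').astype(int);b=cv2.imread('pics/t5.png').astype(int)
c0=np.load('pics/top0.npy',allow_pickle=True).item();p=purple(c)
for r0,r1 in((74,78),(76,81)):
  e=edges(*prof(c,p,r0,r1,71.5,96,20));print(e, 96+np.degrees((e[0]+e[1])/2/(r0+r1)*2))
# depth change on flange top
uv=proj(c,[[540+79*np.cos(t),-90+79*np.sin(t),80] for t in np.radians([-60,-30,0,30,60,130,160])]).round().astype(int)
print((c['range_z'][uv[:,1],uv[:,0]]-c0['range_z'][uv[:,1],uv[:,0]]).round(1))
E
```

```text
t 14.5667 pos [ 369.3 -518.2  190.4] yaw -107.08 w 0.4 F [-0.3  0.2 -0.8] T [ 0.05 -0.06  0.01] tilt [ 0.0166 -0.016  -0.9997]
tool delta [-460.5  -36.2   82.4] wz None j [-1.14  0.37  1.53  0.01  1.22  0.72]
(np.float64(-8.75), np.float64(8.25), np.float32(-9.543945), np.float32(25.07739)) 95.8115270410754
(np.float64(-9.0), np.float64(7.75), np.float32(-9.321537), np.float32(32.74906)) 95.54382341152005
[17.3 16.7  6.6  3.7  4.7 10.5 -6.4]
```

View pics/s5z.png

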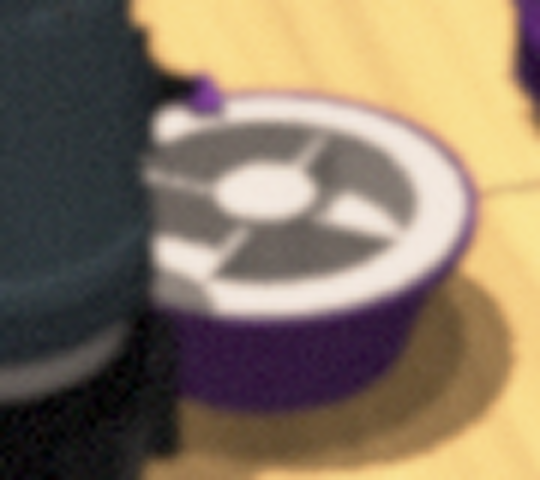

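View pics/t5z.png

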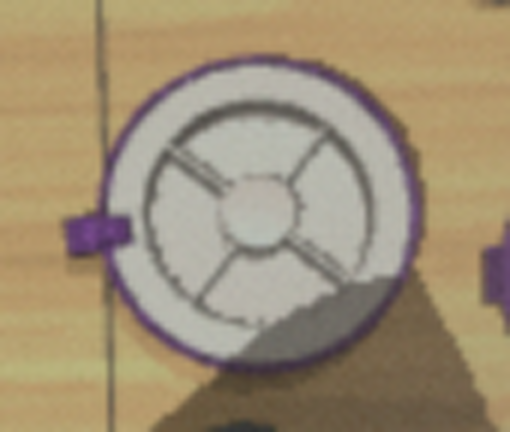

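View pics/t5.png

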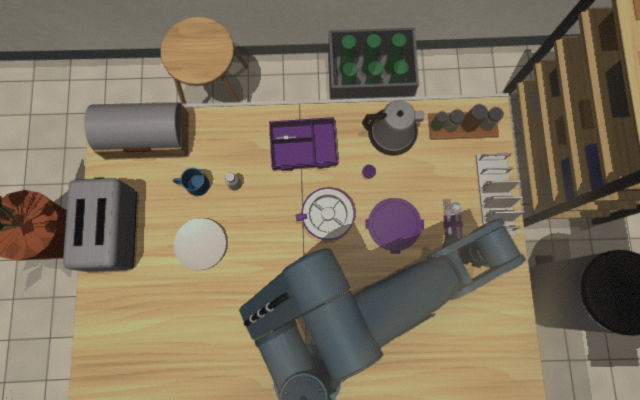

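In the side view the purple rim shows all round the flange, and the lug sits in the notch at zoomed (205,95). The top view shows the notch on the lug and the bystanders where they were. One averaged height check, then I'll hand in.

Run:
```python
from h import *
for a,b in(('top0','t5'),('side0','s5')):
    A,B=[np.load(f'pics/{x}.npy',allow_pickle=True).item() for x in(a,b)]
    def h(c,r0,r1,z,angs):
        P=[[540+r*np.cos(t),-90+r*np.sin(t),z] for t in np.radians(angs) for r in np.arange(r0,r1,2)]
        uv=np.unique(proj(c,P).round().astype(int),axis=0); d=c['range_z'][uv[:,1],uv[:,0]]; ok=d>0
        n=cv2.undistortPoints(uv[ok].astype(float).reshape(-1,1,2),K(c),np.array(c['dist'])).reshape(-1,2)
        X=(np.c_[n,np.ones(len(n))]*d[ok][:,None]-c['t'])@np.array(c['R']); return np.median(X[:,2]).round(1),ok.sum()
    print(a,'flange',h(A,72,84,83,range(-60,70,4)),h(B,72,84,74,range(-60,70,4)),'cap',h(A,0,15,88,range(0,360,20)),h(B,0,15,79,range(0,360,20)))
print(manip.job_done())
```

```text
top0 flange (np.float64(82.6), np.int64(138)) (np.float64(73.9), np.int64(136)) cap (np.float64(87.6), np.int64(57)) (np.float64(77.9), np.int64(59))
side0 flange (np.float64(83.6), np.int64(145)) (np.float64(74.1), np.int64(151)) cap (np.float64(88.6), np.int64(55)) (np.float64(79.3), np.int64(57))
the job is handed in; nothing more can be done
None
```

The tray is turned into place and pressed fully home, and the job is handed in. It used about 15 s of the 45 s allowed.

**Turning:** I put the open fingertips into two opposite compartments and turned the tray about 58° clockwise in two stages, without lifting it. The first stage stopped 6.6° short, so I looked again and finished with a small turn.

**Pressing:** With the jaws shut, I pressed on the cap. The tray slid down at about 6 N to a hard stop. The highest wrist force I read was about 24 N, at that stop.

**Last checks:**
- **Height:** the flange top measures 73.9 mm from the top camera and 74.1 mm from the side camera, against 74 mm for flush. The cap dropped 9–10 mm (9 mm expected).
- **Alignment:** the notch sits at about 95.7° and the lug at 95.9°, and the pictures show the lug standing in the notch.
- **Bystanders:** by eye in the top picture they look unmoved. The arm partly hid the cutlery.
- **Hand:** it is clear of the bowl, with force readings near zero.

**One disagreement:** before averaging, single-pixel depth differences on the flange were too noisy to use (−6 to +17 mm). I relied on the averaged heights instead.

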